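Shake-test a sealed optical housing

ROBOT

A 7-joint arm with a two-finger parallel gripper is mounted at the origin on the work surface. World frame = base frame: x ahead of the robot, y to its left, z up, the work surface at z = 0. Lengths are in m, angles in rad, forces in N, time in s.
With the tool pointing down it reaches from about 0.4 to 0.9 m from the base axis. Payload 5.5 kg.
Tool frame: the origin (TCP) lies at the very end of the fingers, on their centre line; the grasp point (between the pads) lies robot.pinch_z behind it (robot.pinch_z is the distance from the TCP to the grasp point, in m); z points along the fingers, y is the line along which they close (so a half turn about z gives the same grasp; the last joint's range is limited). The gripper opens to 92 mm and grips with 3 to 60 N. Pads are 19 mm wide; open, the fingers measure 130 mm over their backs; the gripper's body (75 mm by 190 mm) begins 47 mm behind the grasp point.
Start: joints at [-0.9, 0.501, -0.427, 1.55, 0.221, 1.138, -0.21], TCP at [0.258, 0.597, 0.227] pointing down, gripper open.
Joint ranges: [-2.88, 2.88], [-0.31, 2.03], [-1.54, 1.56], [0.2, 2.42], [-1.41, 4.55], [0.19, 2.02], [-2.57, 2.57]. Speed limits (rad/s): [2.57, 2.57, 3.14, 3.14, 3.14, 3.14, 3.14].

INTERFACE

Orientations are given as a unit quaternion [x, y, z, w].
In Python, from bench import sensors, eyes, robot, models gives the robot as it stands.
- The arm moves only by the shell command python3 -m creep 'ROWS' [FORCE]. ROWS is JSON, a list of rows, each a list of 3 entries, a list of its own where there are three numbers: the opening, from 0 (shut) to 1 (fully open), then the shift along the world's x, y, z in m, then the turn about the world's z in degrees. In form: [[grip, [tx, ty, tz], spin], ...]. A call has 1 to 12 rows; each row is the pose to reach, as a shift and turn from the pose commanded when the call began; what a row does not reach only later rows make up. A row lasts 1/8 s, in which the tool goes at most 62.5 mm and 10.7 degrees, less where a joint would pass 70% of its speed; a pose out of reach is approached as far as the arm can. A call with a gripper value outside its range is refused whole. The fingers move at their own pace and stop on an object; FORCE is the grip in N (left out, the last holds). Time passes only in rows, so rows that repeat a pose let the fingers close. It gives the time, the measured TCP pose, the force, the opening and the grip force at its end, in the units of the state.
- sensors.read_state(): the state, without advancing time (a new reading comes with each control period).
- eyes.get_image(name): name is "scene" or "top"; returns a dict with "frame" (420x560x3 uint8, blue, green, red), "z_map" (420x560 float32, m along the optical axis (not along the pixel's ray), 0 where there is no reading), "camera_matrix" (3x3 intrinsics, pixels), "dist_coeffs" ([k1, k2, p1, p2, k3] as OpenCV has them; the pictures are not rectified), "camera_from_world" (4x4, takes a point from world to camera coordinates). Camera axes: x right, y up, looking along -z (the intrinsics and any distortion apply to the point x, -y, -z); pixel columns grow to the right and rows downward; lengths in m; the calibration is good to about 2 mm. A picture is of the moment at which its call begins.
- robot.hand_in(): hands the job in; it is judged then, once.
Trained networks look in a picture, given as the dict that the camera call returned (one of the last four; its "shot" number tells which), for a name from the list of things; names that differ only in an ending like _2 or _b are one class to them, and where a whole thing is asked for, a point or a joint stands for the part that bears it (a point fixed in the world has none). Each returns a list of dicts, best first, with "conf" (0 to 1); they miss things now and then, are a little off and sometimes report something else, mostly with a low value. They report only what shows in the picture. A call takes as long as a camera call.
- models.boxes_of(target, picture): "bbox" ([left, top, right, bottom] in pixels, round what is visible of it).
The state is a dict: "time": time; "joint_pos": joint angles; "qd": joint speeds; "tau": joint torques, N m; "eef_pos": TCP position; "tool_rot": TCP orientation; "contact_force": force on the tool from outside, world axes, zero at the start; "ft_torque": the same for the moment, N m; "gripper_width": finger opening in m; "gripper_force": force on a finger pad.
Only numpy, scipy, OpenCV 4.12 (cv2) and the standard library are available. Lean on these libraries where they do the work, as an engineer would, in place of code of your own. Each camera call takes 0.05 s, during which the arm holds its last target. There are 200 camera calls.

TASK

Something has come loose inside the longer of the two black sealed optical housings. Pick it up clear of the table, keep it roughly level and shake it gently to and fro along its length, four times or more, so that the piece inside is felt knocking from end to end; then set it down flat in the grey tray of parts for repair, and leave the short housing where it is.

Things in the scene. Friction and masses are not known exactly. Their poses are not given: they have to be found in the camera images.
- housing_center (a point): The longer sealed housing (loose, about 0.4 kg with the piece inside): a black square-section block 90 mm long, 40 mm wide and 44 mm high, with a round steel cap (34 mm across, 12 mm long) closing each end, 114 mm overall; lies flat. This point is its centre, 22 mm above its underside; x runs along its length, y across its 40 mm width, z up.
- slug (a joint): Unseen loose piece (80 g) in the longer housing, sliding along the housing's x axis: 0 at mid-length, stops at +0.014 m (+x end) and -0.014 m. It slides once the housing is tilted some 3 degrees or accelerated lengthwise at 0.5 m/s2: brisk 60 mm strokes of about 0.3 s, or rocking the ends up and down 15 to 20 degrees with a half-second pause each side, carry it from stop to stop.
- tray_in (a point): The grey open tray (fixed to the table): 220 mm along its x, 170 mm along its y, 30 mm high, walls and floor about 4 mm thick. This point is the centre of its inner floor, about 4 mm above the table; z up. The longer housing may lie in it at any heading.
- spare_center (a point): The short sealed housing (loose), to be left alone: the same 40 mm wide, 44 mm high section and end caps, but its block is only 40 mm long (64 mm overall). This point is its centre, 22 mm above its underside; x along its length.

How it is judged:
On the way, in this order (a step that is already met when the one before it is completed fails the run):
1. with the long housing held clear of the table, the loose piece inside has run to its +x end (height (world z) of housing_center above 0.06 m and value of joint slug above 0.009 m), for 0.01 s.
2. with the long housing held clear of the table, the loose piece inside has run to its -x end (height (world z) of housing_center above 0.06 m and value of joint slug below -0.009 m), for 0.01 s.
3. with the long housing held clear of the table, the loose piece inside has run to its +x end again (all of step 1), for 0.01 s.
4. with the long housing held clear of the table, the loose piece inside has run to its -x end again (all of step 2), for 0.01 s.
At the end, for the whole second after the job is handed in: The longer housing lies at rest on the tray's floor, right way up and flat within 10 degrees, its centre 14 to 30 mm above the inner floor and within 90 mm (tray x) and 65 mm (tray y) of the tray's centre; the short housing is within 20 mm of where it started (x of housing_center in the frame of tray_in between -0.09 and 0.09 m and y of housing_center in the frame of tray_in between -0.065 and 0.065 m and z of housing_center in the frame of tray_in between 0.014 and 0.03 m and angle between housing_center's own z axis and vertical below 0.17 rad and linear speed of housing below 0.02 m/s and distance of spare_center from where it was at the start of the episode below 0.02 m); the robot touches nothing.
It fails at once if the short housing is displaced by more than 20 mm (distance of spare_center from where it was at the start of the episode above 0.02 m).
It fails at once if the longer housing is tipped more than 45 degrees from level (angle between housing_center's own z axis and vertical above 0.785 rad).
It fails at once if the longer housing is thrown about: moved faster than 1.2 m/s (linear speed of housing above 1.2 m/s).
It also fails if it takes over 48 s, if anything falls off the work surface, if the arm or the gripper's body presses on something with over 40 N, if the wrist force passes 120 N, or if a joint passes its speed limit or range.

## Working session

There is one attempt and no reset: what is moved stays moved. The work goes in short steps, Python scripts to look and compute and a shell command to move; the robot and the scene stay as the last step left them, time stands still between calls to the robot, and variables do not carry over. Pictures are saved under pics/ and viewed, at most 10 in all, crops included, and the job is handed in when it is done.

```bash
mkdir -p pics; cat > h.py <<'E'
import numpy as np,cv2
from bench import sensors,eyes,robot,models
def world(p):
    z=p["z_map"];K=np.array(p["camera_matrix"]);d=np.array(p["dist_coeffs"],float)
    h,w=z.shape;uv=np.stack(np.meshgrid(np.arange(w),np.arange(h)),-1).reshape(-1,1,2).astype(float)
    n=cv2.undistortPoints(uv,K,d).reshape(h,w,2)
    c=np.stack([n[...,0]*z,-n[...,1]*z,-z,np.ones_like(z)],-1)
    W=(c@np.linalg.inv(np.array(p["camera_from_world"])).T)[...,:3]
    W[z==0]=np.nan
    return W
E
python3 - <<'E'
from h import *
s=sensors.read_state();print({k:np.round(v,3) for k,v in s.items()},robot.pinch_z)
for n in("top","scene"):
    p=eyes.get_image(n);cv2.imwrite(f"pics/{n}0.png",p["frame"]);np.save(n+"W.npy",world(p))
    for t in("housing_center","spare_center","tray_in"):
        try: print(n,t,[(np.round(b["bbox"]),round(b["conf"],2)) for b in models.boxes_of(t,p)])
        except Exception as e: print(n,t,e)
E
```

```text
{'time': np.float64(0.0), 'joint_pos': array([-0.9  ,  0.502, -0.427,  1.551,  0.221,  1.138, -0.21 ]), 'qd': array([-0.   , -0.   ,  0.002,  0.002,  0.   ,  0.001, -0.001]), 'tau': array([ 1.0000e-03, -5.6661e+01, -5.8160e+00, -2.7910e+01, -6.9000e-02,
        3.1000e-02,  0.0000e+00]), 'eef_pos': array([0.258, 0.596, 0.226]), 'tool_rot': array([ 0.202,  0.979, -0.001, -0.   ]), 'contact_force': array([0.491, 1.115, 0.203]), 'ft_torque': array([-0.017, -0.006,  0.05 ]), 'gripper_force': np.float64(0.0), 'gripper_width': np.float64(0.092)} 0.0188
top housing_center [(array([261., 187., 295., 246.]), 0.95), (array([124., 176., 153., 213.]), 0.53)]
top spare_center [(array([122., 176., 151., 211.]), 0.63)]
top tray_in [(array([370., 152., 471., 279.]), 0.6)]
scene housing_center [(array([247., 185., 300., 244.]), 0.71)]
scene spare_center [(array([409., 190., 452., 228.]), 0.88)]
scene tray_in [(array([ 46., 187., 173., 304.]), 0.7)]
```

View pics/top0.png

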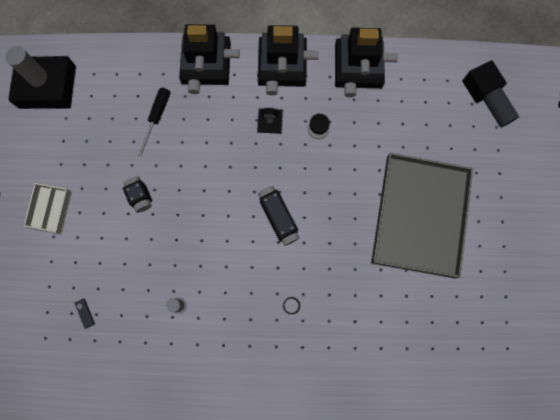

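View pics/scene0.png

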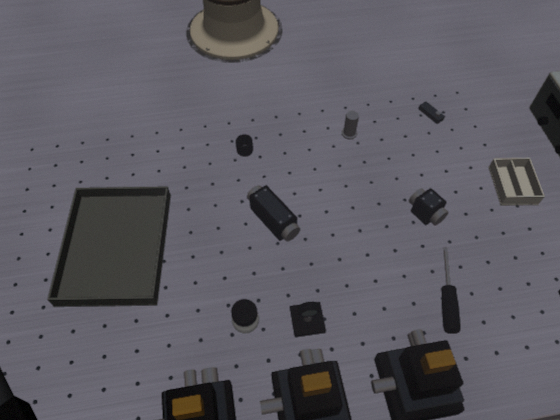

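The top view shows the long housing at about (279,215), slanted, the short one at (137,194), and the tray at (422,215) right. The scene view agrees. Next I'll measure the 3D positions.

```bash
python3 - <<'E'
from h import *
for n,bs in (("top",dict(long=(255,181,301,252),short=(117,170,157,216),tray=(365,147,477,285))),("scene",dict(long=(241,180,306,248),short=(404,184,456,232),tray=(44,180,176,308)))):
    W=np.load(n+"W.npy")
    for k,(a,b,c,d) in bs.items():
        P=W[b:d,a:c].reshape(-1,3);P=P[np.isfinite(P[:,2])]
        lo,hi=((.0395,.06) if k!="tray" else (.024,.04))
        Q=P[(P[:,2]>lo)&(P[:,2]<hi)]
        r=cv2.minAreaRect(Q[:,:2].astype(np.float32)*1000)
        print(n,k,len(Q),"z",np.percentile(P[:,2],[5,50,95]).round(4),np.median(Q[:,2]).round(4),"rect mm",np.round(r[0]),np.round(r[1]),round(r[2],1),np.round(cv2.boxPoints(r)).tolist())
    H=W[:,:,2]; m=(H>.06)&(W[...,0]<.95)&(W[...,0]>.1)&(abs(W[...,1])<.6); print("tall pts",m.sum(), np.round(W[m].min(0),2) if m.any() else '', np.round(W[m].max(0),2) if m.any() else '')
    print("corners",W[5,5].round(2),W[5,-5].round(2),W[-5,5].round(2))
E
```

```text
top long 1019 z [-0.0021  0.0021  0.0465] 0.0446 rect mm [548.   1.] [112.  40.] 27.8 [[490.0, -7.0], [508.0, -42.0], [607.0, 10.0], [588.0, 45.0]]
top short 460 z [-0.0017  0.0026  0.0465] 0.0449 rect mm [584. 278.] [64. 41.] 28.0 [[546.0, 281.0], [565.0, 245.0], [622.0, 275.0], [602.0, 311.0]]
top tray 986 z [-0.002   0.0031  0.0273] 0.0292 rect mm [ 556. -280.] [171. 221.] 80.4 [[432.0, -346.0], [650.0, -383.0], [679.0, -214.0], [461.0, -177.0]]
tall pts 5696 [ 0.37 -0.2   0.06] [0.92 0.52 0.16]
corners [ 1.51  1.1  -0.75] [ 1.56 -1.08 -0.76] [0.15 0.53 0.  ]
scene long 992 z [-0.0023  0.0007  0.045 ] 0.0439 rect mm [550.   1.] [112.  40.] 27.9 [[491.0, -7.0], [510.0, -43.0], [609.0, 10.0], [590.0, 45.0]]
scene short 439 z [-0.0022  0.0009  0.0445] 0.0438 rect mm [587. 279.] [58. 41.] 25.8 [[552.0, 285.0], [570.0, 248.0], [622.0, 273.0], [605.0, 310.0]]
scene tray 1346 z [-0.0016  0.0034  0.0281] 0.0287 rect mm [ 558. -282.] [173. 222.] 81.0 [[434.0, -350.0], [654.0, -385.0], [681.0, -213.0], [461.0, -179.0]]
tall pts 9040 [ 0.37 -0.2   0.06] [0.92 0.6  0.14]
corners [-0.21 -0.56 -0.  ] [0.05 0.81 0.  ] [ 0.83 -0.42  0.05]
```

Both cameras agree: the long housing is at (549, 1) mm with heading 27.8°, and the tray is at (557, -281). The sizes match. The tool's y heading is 66.7° and it needs 117.8°, so the spin is +51°.

```bash
python3 -m creep '[[1,[0.015,-0.03,0],4],[1,[0.04,-0.082,0],9],[1,[0.068,-0.138,0],15],[1,[0.095,-0.194,0],21],[1,[0.122,-0.25,0],27],[1,[0.149,-0.306,0],33],[1,[0.177,-0.362,0],38],[1,[0.204,-0.418,0],43],[1,[0.231,-0.474,0],47],[1,[0.258,-0.53,0],50],[1,[0.28,-0.575,0],51],[1,[0.291,-0.596,0],51.1]]'; python3 -m creep '[[1,[0,0,-0.03],0],[1,[0,0,-0.07],0],[1,[0,0,-0.105],0],[1,[0,0,-0.13],0],[1,[0,0,-0.13],0],[1,[0,0,-0.13],0]]'
python3 - <<'E'
from h import *
from scipy.spatial.transform import Rotation as R
s=sensors.read_state();M=R.from_quat(s["tool_rot"]).as_matrix();print(s["time"],s["eef_pos"],M[:,1],np.degrees(np.arctan2(M[1,1],M[0,1])),M[:,2],s["joint_pos"])
E
```

```text
time: 1.9
eef_pos: [0.5497, -0.0033, 0.2268]
tool_rot: [-0.238, 0.971, -0.001, 0.0]
contact_force: [0.3, 0.7, 0.2]
gripper_width: 0.092
gripper_force: 0.0
time: 2.65
eef_pos: [0.5496, 0.0009, 0.0977]
tool_rot: [-0.24, 0.971, -0.0, 0.001]
contact_force: [0.1, -0.6, 0.3]
gripper_width: 0.0917
gripper_force: 0.0
2.65 [0.54956336 0.00087943 0.09771204] [-4.65540525e-01  8.85026411e-01 -5.22147651e-04] 117.74521358995376 [ 1.35323416e-03  1.21847405e-04 -9.99999077e-01] [ 0.1660874   0.47002861 -0.26940646  1.91329499  0.17239799  0.77903912
  1.8566402 ]
```

```bash
python3 -m creep '[[1,[0,0,-0.025],0],[1,[0,0,-0.05],0],[1,[0,0,-0.07],0],[1,[0,0,-0.083],0],[1,[0,0,-0.089],0],[1,[0,0,-0.089],0]]'; python3 -m creep '[[0.5,[0,0,0],0],[0.35,[0,0,0],0],[0.3,[0,0,0],0],[0.3,[0,0,0],0],[0.3,[0,0,0],0],[0.3,[0,0,0],0],[0.3,[0,0,0],0],[0.3,[0,0,0],0]]' 50
```

```text
time: 3.4
eef_pos: [0.5491, 0.0007, 0.0081]
tool_rot: [-0.24, 0.971, -0.0, 0.0]
contact_force: [-0.6, 0.0, -0.5]
gripper_width: 0.092
gripper_force: 0.0
time: 4.4
eef_pos: [0.5487, 0.0007, 0.0077]
tool_rot: [-0.24, 0.971, 0.0, -0.0]
contact_force: [-0.2, -0.0, 0.3]
gripper_width: 0.0398
gripper_force: 50.0
```

Width 39.8 mm, so the grip is good. I'll lift it vertically.

```bash
python3 -m creep '[[0.3,[0,0,0.015],0],[0.3,[0,0,0.04],0],[0.3,[0,0,0.07],0],[0.3,[0,0,0.1],0],[0.3,[0,0,0.125],0],[0.3,[0,0,0.14],0],[0.3,[0,0,0.14],0],[0.3,[0,0,0.14],0]]'; python3 - <<'E'
from h import *
p=eyes.get_image("scene");cv2.imwrite("pics/lift.png",p["frame"])
E
```

```text
time: 5.4
eef_pos: [0.5479, 0.0006, 0.1468]
tool_rot: [-0.24, 0.971, 0.0, -0.001]
contact_force: [-0.8, 0.1, -3.8]
gripper_width: 0.0396
gripper_force: 50.0
```

View pics/lift.png

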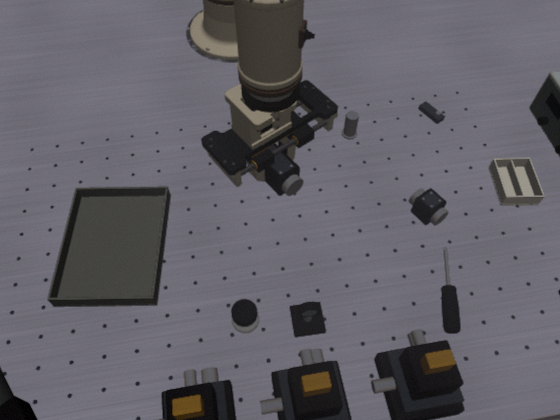

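The housing is gripped level and clear of the table, at about (280,172). Now I'll shake it along its length, direction (0.885, 0.466).

```bash
A='from h import *
import numpy as np
s=sensors.read_state();print("T",np.round(s["ft_torque"],4),"n",round(float(s["ft_torque"]@np.array([-.466,.885,0])),4))'
python3 -m creep '[[0.3,[0.031,0.0163,0],0],[0.3,[0.031,0.0163,0],0],[0.3,[0,0,0],0],[0.3,[-0.031,-0.0163,0],0],[0.3,[-0.031,-0.0163,0],0],[0.3,[0,0,0],0],[0.3,[0.031,0.0163,0],0],[0.3,[0.031,0.0163,0],0],[0.3,[0,0,0],0],[0.3,[-0.031,-0.0163,0],0],[0.3,[-0.031,-0.0163,0],0],[0.3,[0,0,0],0]]'; python3 -c "$A"
python3 -m creep '[[0.3,[0.031,0.0163,0],0],[0.3,[0.031,0.0163,0],0],[0.3,[0,0,0],0],[0.3,[-0.031,-0.0163,0],0],[0.3,[-0.031,-0.0163,0],0],[0.3,[0,0,0],0],[0.3,[0.031,0.0163,0],0],[0.3,[0.031,0.0163,0],0],[0.3,[0,0,0],0],[0.3,[-0.031,-0.0163,0],0],[0.3,[-0.031,-0.0163,0],0],[0.3,[0,0,0],0]]'; python3 -c "$A"
python3 -m creep '[[0.3,[0.027,0.014,0],0],[0.3,[0.027,0.014,0],0],[0.3,[0.027,0.014,0],0],[0.3,[-0.027,-0.014,0],0],[0.3,[-0.027,-0.014,0],0],[0.3,[-0.027,-0.014,0],0],[0.3,[0.027,0.014,0],0],[0.3,[0.027,0.014,0],0],[0.3,[0.027,0.014,0],0]]'; python3 -c "$A"
python3 -m creep '[[0.3,[-0.027,-0.014,0],0],[0.3,[-0.054,-0.028,0],0],[0.3,[-0.054,-0.028,0],0],[0.3,[-0.027,-0.014,0],0],[0.3,[0,0,0],0],[0.3,[0,0,0],0],[0.3,[-0.027,-0.014,0],0],[0.3,[-0.054,-0.028,0],0],[0.3,[-0.054,-0.028,0],0]]'; python3 -c "$A"
```

```text
time: 6.95
eef_pos: [0.5469, -0.0015, 0.1473]
tool_rot: [-0.238, 0.971, -0.001, -0.001]
contact_force: [1.0, -0.3, -3.4]
gripper_width: 0.0399
gripper_force: 50.0
T [ 0.0801 -0.1008  0.0087] n -0.1266
time: 8.45
eef_pos: [0.5471, -0.0015, 0.1476]
tool_rot: [-0.238, 0.971, -0.001, -0.001]
contact_force: [0.8, -0.1, -3.7]
gripper_width: 0.0402
gripper_force: 50.0
T [ 0.0997 -0.1155 -0.027 ] n -0.1487
time: 9.57
eef_pos: [0.5763, 0.0154, 0.1476]
tool_rot: [-0.24, 0.971, 0.0, 0.0]
contact_force: [0.3, 0.1, -3.6]
gripper_width: 0.0398
gripper_force: 50.0
T [ 0.0934  0.1159 -0.0076] n 0.0591
time: 10.7
eef_pos: [0.5191, -0.0154, 0.1474]
tool_rot: [-0.238, 0.971, -0.0, -0.001]
contact_force: [-0.4, -0.2, -2.8]
gripper_width: 0.0397
gripper_force: 50.0
T [ 0.0668 -0.0757 -0.0399] n -0.0981
```

Next I'll check that the piece really travels by comparing averaged wrist moments after a stroke each way. An end-to-end run should change the moment by about 0.02 N m.

```bash
cat > m.py <<'E'
from h import *
T=[]
for i in range(16):
    eyes.get_image("top");T.append(sensors.read_state()["ft_torque"]@np.array([-.466,.885,0]))
print("n",np.mean(T).round(4),"se",(np.std(T)/4).round(4))
E
python3 -m creep '[[0.3,[0.027,0.014,0],0],[0.3,[0.054,0.028,0],0],[0.3,[0.054,0.028,0],0],[0.3,[0.054,0.028,0],0],[0.3,[0.054,0.028,0],0]]' >/dev/null; python3 m.py
python3 -m creep '[[0.3,[-0.027,-0.014,0],0],[0.3,[-0.054,-0.028,0],0],[0.3,[-0.054,-0.028,0],0],[0.3,[-0.054,-0.028,0],0],[0.3,[-0.054,-0.028,0],0]]'>/dev/null; python3 m.py
python3 -m creep '[[0.3,[0.027,0.014,0],0],[0.3,[0.054,0.028,0],0],[0.3,[0.054,0.028,0],0],[0.3,[0.054,0.028,0],0],[0.3,[0.054,0.028,0],0]]'>/dev/null; python3 m.py
python3 -m creep '[[0.3,[-0.027,-0.014,0],0],[0.3,[-0.054,-0.028,0],0],[0.3,[-0.054,-0.028,0],0],[0.3,[-0.054,-0.028,0],0],[0.3,[-0.054,-0.028,0],0]]'; python3 m.py
```

```text
n 0.0019 se 0.0078
n -0.0065 se 0.0057
n 0.0123 se 0.008
time: 15.6
eef_pos: [0.5228, -0.0126, 0.148]
tool_rot: [-0.24, 0.971, 0.0, 0.001]
contact_force: [0.7, 0.3, -2.8]
gripper_width: 0.0395
gripper_force: 50.0
n -0.0115 se 0.0072
```

The moment alternates with the stroke direction, which fits the loose piece running end to end. Now I'll take it to the tray and line it up with the tray (-37.5°).

```bash
python3 -m creep '[[0.3,[0.003,-0.015,0],-3],[0.3,[0.008,-0.05,0],-8],[0.3,[0.013,-0.09,0],-14],[0.3,[0.018,-0.13,0],-20],[0.3,[0.023,-0.17,0],-26],[0.3,[0.028,-0.21,0],-31],[0.3,[0.032,-0.245,0],-35],[0.3,[0.035,-0.263,0],-37],[0.3,[0.035,-0.268,0],-37.5],[0.3,[0.035,-0.268,0],-37.5],[0.3,[0.035,-0.268,0],-37.5]]'; python3 -m creep '[[0.3,[0,0,-0.015],0],[0.3,[0,0,-0.04],0],[0.3,[0,0,-0.065],0],[0.3,[0,0,-0.085],0],[0.3,[0,0,-0.095],0],[0.3,[0,0,-0.095],0]]'
python3 - <<'E'
from h import *
p=eyes.get_image("scene");cv2.imwrite("pics/tray.png",cv2.resize(p["frame"][120:330,20:300],None,fx=2,fy=2))
E
```

```text
time: 17.77
eef_pos: [0.557, -0.2792, 0.1477]
tool_rot: [0.084, 0.996, 0.001, -0.0]
contact_force: [-0.4, -0.2, -3.6]
gripper_width: 0.0397
gripper_force: 50.0
time: 18.52
eef_pos: [0.5563, -0.2809, 0.0519]
tool_rot: [0.085, 0.996, 0.0, -0.001]
contact_force: [-0.1, -0.3, -2.7]
gripper_width: 0.0398
gripper_force: 50.0
```

View pics/tray.png

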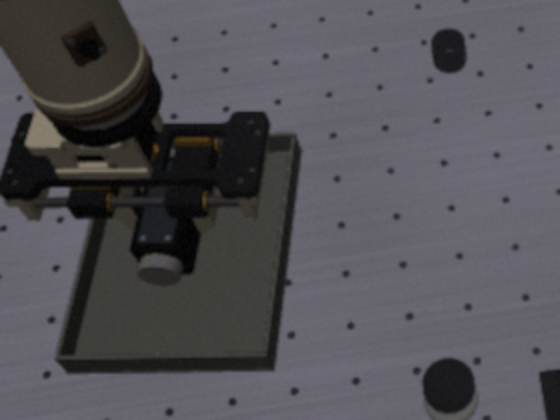

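The housing is level over the tray, aligned with it and inside the walls (cap at about (162,268) in the crop). Lowering it now.

```bash
python3 -m creep '[[0.3,[0,0,-0.015],0],[0.3,[0,0,-0.028],0],[0.3,[0,0,-0.035],0],[0.3,[0,0,-0.038],0],[0.3,[0,0,-0.039],0],[0.3,[0,0,-0.039],0],[0.3,[0,0,-0.039],0]]'
```

```text
time: 19.45
eef_pos: [0.557, -0.2815, 0.0141]
tool_rot: [0.085, 0.996, -0.0, 0.0]
contact_force: [0.1, 0.5, -2.9]
gripper_width: 0.04
gripper_force: 50.0
```

```bash
python3 -m creep '[[0.3,[0,0,-0.001],0],[0.3,[0,0,-0.002],0],[0.3,[0,0,-0.002],0],[0.3,[0,0,-0.002],0]]'
```

```text
time: 19.95
eef_pos: [0.5568, -0.2813, 0.0118]
tool_rot: [0.085, 0.996, 0.0, 0.0]
contact_force: [-0.3, -0.4, -3.5]
gripper_width: 0.0397
gripper_force: 50.0
```

```bash
python3 -m creep '[[0.3,[0,0,-0.001],0],[0.3,[0,0,-0.001],0],[0.3,[0,0,-0.001],0]]'
```

```text
time: 20.32
eef_pos: [0.5569, -0.2813, 0.0117]
tool_rot: [0.085, 0.996, -0.0, 0.0]
contact_force: [-2.7, 1.8, 5.8]
gripper_width: 0.0397
gripper_force: 50.0
```

The wrist force shows it is on the floor. Opening and withdrawing.

```bash
python3 -m creep '[[0.5,[0,0,0],0],[0.6,[0,0,0],0],[0.8,[0,0,0],0],[0.8,[0,0,0],0],[0.8,[0,0,0],0],[0.8,[0,0,0],0]]'; python3 -m creep '[[0.8,[0,0,0.02],0],[0.8,[0,0,0.05],0],[0.8,[0,0,0.09],0],[0.8,[0,0,0.14],0],[0.8,[0,0,0.19],0],[0.8,[-0.02,0.05,0.21],0],[0.8,[-0.02,0.1,0.21],0],[0.8,[-0.02,0.15,0.21],0],[0.8,[-0.02,0.2,0.21],0],[0.8,[-0.02,0.24,0.21],0],[0.8,[-0.02,0.25,0.21],0],[0.8,[-0.02,0.25,0.21],0]]'
python3 - <<'E'
from h import *
p=eyes.get_image("scene");cv2.imwrite("pics/end.png",p["frame"]);W=world(p)
for k,(a,b,c,d) in dict(tray=(60,200,155,290),short=(404,184,456,232)).items():
    P=W[b:d,a:c].reshape(-1,3);Q=P[(P[:,2]>.038)&(P[:,2]<.06)];r=cv2.minAreaRect(Q[:,:2].astype(np.float32)*1000);print(k,len(Q),np.percentile(Q[:,2],[5,50,95]).round(4),r)
E
```

```text
time: 21.08
eef_pos: [0.5568, -0.2813, 0.0107]
tool_rot: [0.085, 0.996, 0.0, -0.0]
contact_force: [-0.3, 0.8, -0.0]
gripper_width: 0.0738
gripper_force: 0.0
time: 22.58
eef_pos: [0.537, -0.0313, 0.2217]
tool_rot: [0.085, 0.996, -0.0, 0.001]
contact_force: [0.4, -1.3, 0.4]
gripper_width: 0.0732
gripper_force: 0.0
tray 1355 [0.04   0.0474 0.05  ] ((557.6591796875, -281.3681945800781), (42.339515686035156, 114.95757293701172), 78.35435485839844)
short 489 [0.0387 0.0435 0.0459] ((586.3111572265625, 277.80462646484375), (62.013919830322266, 42.36683654785156), 28.880891799926758)
```

View pics/end.png

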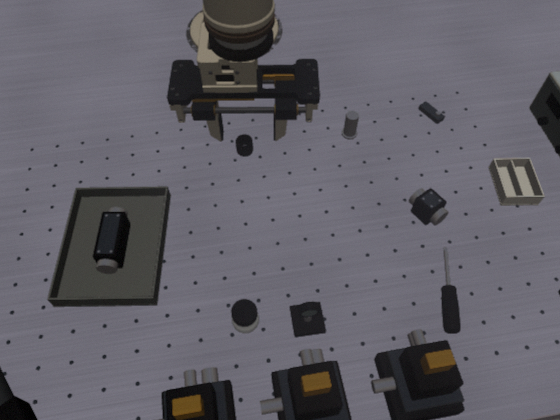

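The long housing lies flat in the centre of the tray at (112,240), and its top height of 47 mm is right for the tray floor. The short one hasn't moved, at (430,205), and the gripper is clear.

```bash
python3 -c "
from bench import robot
print(robot.hand_in())"
```

```text
the job is handed in; nothing more can be done
None
```

I shook the long housing lengthwise well over four times while it was held level and clear of the table, set it flat in the centre of the tray, left the short housing where it was and handed the job in; the end-to-end knocking shows only weakly in the wrist readings (close to the noise), and no verdict was returned.

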